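Put the filled ointment jars in their trays by size

TASK

Stand the four capped ointment jars in the four square steel trays, each in the tray of its size: the smallest jar in the smallest tray, and so on up to the largest jar in the largest tray, upright and flat on the tray floor, roughly in the middle. Don't let a jar tip over on the way, and leave the open jar and the brown bottle standing where they are.

Things in the scene. Friction and masses are not known exactly. Their poses are not given: they have to be found in the camera images.
- jar_small: the smallest capped ointment jar: loose upright white plastic cylinder with a flat red screw lid, 28 mm in diameter (lid and body alike), 40 mm tall over the lid, about 40 g. Origin: centre of its underside, z up its axis.
- jar_medium: the second smallest capped ointment jar: loose upright white plastic cylinder with a flat red screw lid, 40 mm in diameter (lid and body alike), 46 mm tall over the lid, about 70 g. Origin: centre of its underside, z up its axis.
- jar_large: the second largest capped ointment jar: loose upright white plastic cylinder with a flat red screw lid, 52 mm in diameter (lid and body alike), 56 mm tall over the lid, about 130 g. Origin: centre of its underside, z up its axis.
- jar_giant: the largest capped ointment jar: loose upright white plastic cylinder with a flat red screw lid, 64 mm in diameter (lid and body alike), 66 mm tall over the lid, about 220 g. Origin: centre of its underside, z up its axis.
- tray_small: the smallest square steel tray, for the smallest capped jar; fixed to the counter, 52 mm square outside, 44 mm square inside the rim, floor 4 mm thick, rim top 9 mm above the counter. Origin: centre of its underside on the counter; x and y along its sides.
- tray_medium: the second smallest square steel tray, for the second smallest capped jar; fixed to the counter, 64 mm square outside, 56 mm square inside the rim, floor 4 mm thick, rim top 9 mm above the counter. Origin: centre of its underside on the counter; x and y along its sides.
- tray_large: the second largest square steel tray, for the second largest capped jar; fixed to the counter, 76 mm square outside, 68 mm square inside the rim, floor 4 mm thick, rim top 9 mm above the counter. Origin: centre of its underside on the counter; x and y along its sides.
- tray_giant: the largest square steel tray, for the largest capped jar; fixed to the counter, 88 mm square outside, 80 mm square inside the rim, floor 4 mm thick, rim top 9 mm above the counter. Origin: centre of its underside on the counter; x and y along its sides.
- open_jar: an empty white jar without a lid, to be left alone: open cup 52 mm in diameter, 44 mm tall, 60 g, loose. Origin: centre of its underside. Loose bits lie between the jars and trays, not listed: a grey weighing dish, an orange magnet, a black stopper, a brass weight, each at most 25 mm tall and 40 mm across, 25 mm or more clear of any jar; equipment stands at the back (x over 0.78 m) and sides (y beyond 0.55 m).
- brown_bottle: a brown glass bottle with a red cap and a paper label, to be left alone: 52 mm in diameter, 110 mm tall, the tallest thing among the jars; loose. Origin: centre of its underside. 
Not all that is in view belongs to the job. What is shaped like the jar_giant but blue is not meant. Leave any purple look-alike of the jar_large alone.

How it is judged (in metres and radians):
At the end, for the whole second after the job is handed in: Each capped jar stands upright (within 0.08 rad) and at rest on the floor of the tray of its own size rank, inside the rim, its centre within 12 mm of the tray's centre. The open jar and the brown bottle were never moved by more than 20 mm or tipped, and no capped jar was tipped over (horizontal distance between jar_small and tray_small below 0.012 m and z of jar_small in the frame of tray_small between 0.001 and 0.0065 m and angle between each of jar_small, jar_medium, jar_large, jar_giant's own z axis and vertical below 0.08 rad and linear speed of each of jar_small, jar_medium, jar_large, jar_giant below 0.02 m/s and horizontal distance between jar_medium and tray_medium below 0.012 m and z of jar_medium in the frame of tray_medium between 0.001 and 0.0065 m and horizontal distance between jar_large and tray_large below 0.012 m and z of jar_large in the frame of tray_large between 0.001 and 0.0065 m and horizontal distance between jar_giant and tray_giant below 0.012 m and z of jar_giant in the frame of tray_giant between 0.001 and 0.0065 m); the robot touches nothing.
It fails at once if the open jar pushed away or knocked over (distance of open_jar from where it was at the start of the episode above 0.02 m or angle between open_jar's own z axis and vertical above 0.4 rad).
It fails at once if the brown bottle pushed away or knocked over (distance of brown_bottle from where it was at the start of the episode above 0.02 m or angle between brown_bottle's own z axis and vertical above 0.4 rad).
It fails at once if a capped jar tipped over (angle between any of jar_small, jar_medium, jar_large, jar_giant's own z axis and vertical above 0.9 rad).
It also fails if it takes over 112 s, if anything falls off the work surface, if the arm or the gripper's body presses on something with over 40 N, if the wrist force passes 120 N, or if a joint passes its speed limit or range.

ROBOT

A 7-joint arm with a two-finger parallel gripper is mounted at the origin on the work surface. World frame = base frame: x ahead of the robot, y to its left, z up, the work surface at z = 0. Lengths are in mm, angles in rad, forces in N, time in s.
With the tool pointing down it reaches from about 400 to 850 mm from the base axis. Payload 4.4 kg.
Tool frame: the origin (TCP) lies midway between the tips of the shut fingers; the grasp point (between the pads) lies 19 mm behind it (hold_point_z is the distance from the TCP to the grasp point, in mm); z points along the fingers, y is the line along which they close (so a half turn about z gives the same grasp; the last joint's range is limited). The gripper opens to 94 mm and grips with 3 to 60 N. Pads are 16 mm wide; open, the fingers measure 119 mm over their backs; the gripper's body (75 mm by 177 mm) begins 78 mm behind the grasp point.
Start: joints at [1.248, 0.628, 0.038, 1.517, -0.027, 0.996, -0.02], TCP at [165.12, -628.692, 205.478] pointing down, gripper open.
Joint ranges: [-3.06, 3.06], [-0.37, 2.12], [-1.25, 1.32], [0.18, 2.47], [-1.1, 4.24], [0.23, 1.98], [-2.94, 2.94]. Speed limits (rad/s): [2.57, 2.57, 3.14, 3.14, 3.14, 3.14, 3.14].

INTERFACE

Orientations are given as a rotation vector (axis times angle).
In Python, from cell import get_obs, camera, finish_job, hold_point_z gives the robot as it stands.
- The arm moves only by the shell command python3 -m inch 'ROWS' [FORCE]. ROWS is JSON, a list that holds one entry, the list of rows, each a list of 7 numbers: the shift along the tool's x, y, z scaled (see below), then the turn, a rotation vector about the tool's x, y, z scaled (see below), then the finger opening in mm, from 0 to 94. A call has 1 to 10 rows; each row is the pose to reach, as a shift and turn from the pose commanded when the call began, along the tool's axes at that moment; what a row does not reach only later rows make up. The controller multiplies each number of a shift by 0.2 m and each number of a turn by 45 degrees. A row lasts 1/12 s, in which the tool goes at most 41.7 mm and 7.16 degrees, less where a joint would pass 70% of its speed; a pose out of reach is approached as far as the arm can. A call with a number of a shift or a turn outside -1 to 1 is refused whole. A call with a gripper value outside its range is refused whole. The fingers move at their own pace and stop on an object; FORCE is the grip in N (left out, the last holds). Time passes only in rows, so rows that repeat a pose let the fingers close. It gives the time, the measured TCP pose, the force, the opening and the grip force at its end, in the units of the state.
- get_obs(): the state, without advancing time (a new reading comes with each control period).
- camera(name): name is "side" or "top" or "wrist"; returns a dict with "frame" (400x640x3 uint8, red, green, blue), "z_map" (400x640 float32, mm along the optical axis (not along the pixel's ray), 0 where there is no reading), "vertical_fov" (degrees; the focal length in pixels is half the picture's height over the tangent of half this angle, whatever the lens; pixels are square), "cx", "cy" (the principal point, pixels), "R" (3x3) and "t" (3): a world point X has camera coordinates R X + t. Camera axes: x right, y down, z forward; pixel columns grow to the right and rows downward; lengths in mm; the calibration is good to about 2 mm. A picture is of the moment at which its call begins.
- finish_job(): hands the job in; it is judged then, once.
The state is a dict: "t": time; "qpos": joint angles; "joint_velocities": joint speeds; "joint_efforts": joint torques, N m; "tcp_pos": TCP position; "tcp_rot": TCP orientation; "contact_force": force on the tool from outside, world axes, zero at the start; "wrist_torque": the same for the moment, N m; "finger_gap": finger opening in mm; "gripper_force": force on a finger pad.
Only numpy, scipy, OpenCV 4.12 (cv2) and the standard library are available. Lean on these libraries where they do the work, as an engineer would, in place of code of your own. Each camera call takes 0.05 s, during which the arm holds its last target. There are 200 camera calls.

## Working session

There is one attempt and no reset: what is moved stays moved. The work goes in short steps, Python scripts to look and compute and a shell command to move; the robot and the scene stay as the last step left them, time stands still between calls to the robot, and variables do not carry over. Pictures are saved under pics/ and viewed, at most 14 in all, crops included, and the job is handed in when it is done.

```bash
mkdir -p pics; ls; cat > h.py <<'E'
import numpy as np, cv2
from cell import get_obs, camera, finish_job, hold_point_z
from scipy.spatial.transform import Rotation as Ro
def shot(n,fn=None):
    c=camera(n)
    if fn: cv2.imwrite('pics/'+fn,cv2.cvtColor(c['frame'],cv2.COLOR_RGB2BGR))
    return c
def f(c): return c['frame'].shape[0]/2/np.tan(np.radians(c['vertical_fov'])/2)
def ray(c,u,v,z):
    R=np.array(c['R']);t=np.array(c['t']);d=R.T@np.array([(u-c['cx'])/f(c),(v-c['cy'])/f(c),1.]);o=-R.T@t
    return o+d*(z-o[2])/d[2]
def cloud(c):
    R=np.array(c['R']);t=np.array(c['t']);Z=c['z_map'];v,u=np.mgrid[:Z.shape[0],:Z.shape[1]]
    P=np.stack([(u-c['cx'])/f(c)*Z,(v-c['cy'])/f(c)*Z,Z],-1)
    return (P-t)@R
E
python3 - <<'E'
from h import *
for n in ('top','side'):
    c=shot(n,n+'0.png'); print(n,c['vertical_fov'],c['cx'],c['cy'],-np.array(c['R']).T@c['t'],np.round(c['R'],2).tolist())
o=get_obs(); print(o['t'],o['tcp_pos'],o['tcp_rot'],Ro.from_rotvec(o['tcp_rot']).as_matrix().round(3).tolist(),hold_point_z)
E
```

```text
pics
top 55.884238758810994 316.6834487123211 200.4125396171148 [318.11173801  11.50938349 999.14545633] [[-0.06, -1.0, -0.01], [-0.98, 0.06, -0.21], [0.21, -0.01, -0.98]]
side 42.281839664499756 324.79145991817074 193.1498406711927 [-77.15072223 981.91726961 917.07808325] [[-0.84, -0.54, 0.02], [-0.34, 0.5, -0.8], [0.42, -0.68, -0.6]]
0.1 [ 164.99897233 -628.10397141  204.66970243] [-3.11408950e+00 -4.02107292e-01  3.27454896e-04] [[0.967, 0.254, -0.0], [0.254, -0.967, 0.002], [0.0, -0.002, -1.0]] 18.8
```

View pics/top0.png

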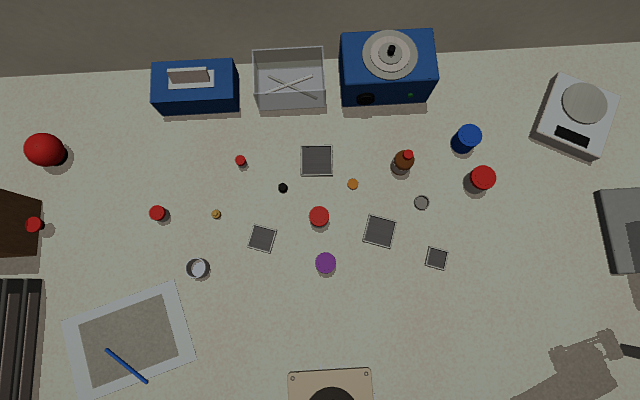

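View pics/side0.png

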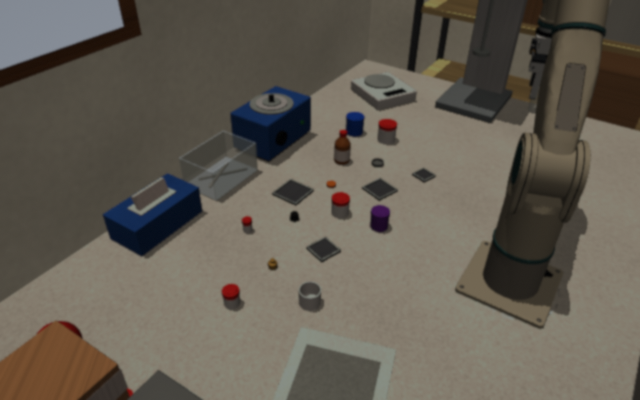

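The top view shows red-lidded jars at (240,160), (158,213), (319,216) and (483,178), in rising size. The trays are at (437,258), (262,238), (379,231) and (317,160), also in rising size. The purple (326,263) and blue (467,138) look-alikes, the bottle (404,160) and the open jar (198,268) stay. The red ball (45,150) and the red item on the box (34,225) don't fit any jar.

```bash
python3 - <<'E'
from h import *
c=shot('top'); P=cloud(c); hsv=cv2.cvtColor(c['frame'],cv2.COLOR_RGB2HSV)
red=(((hsv[...,0]<8)|(hsv[...,0]>172))&(hsv[...,1]>150)&(hsv[...,2]>90)).astype(np.uint8)
n,l,s,ce=cv2.connectedComponentsWithStats(red)
for i in range(1,n):
    if s[i,4]<30: continue
    z=P[l==i][:,2]; h=np.percentile(z,80); m=(l==i)&(abs(P[...,2]-h)<4)
    ct=max(cv2.findContours(m.astype(np.uint8),0,1)[0],key=cv2.contourArea)
    (u,v),r=cv2.minEnclosingCircle(ct)
    uv=np.argwhere(m).mean(0)[::-1]
    print('red',ce[i].round(),'h',h.round(1),'xy',ray(c,*uv,h).round(1),'d',round(2*np.sqrt(m.sum()/np.pi)*(999-h)/.98/f(c),1))
g=cv2.cvtColor(c['frame'],cv2.COLOR_RGB2GRAY)
for name,(u,v),S in (('s',(437,258),52),('m',(262,238),64),('l',(379,231),76),('g',(317,160),88)):
    m=((g<115)).astype(np.uint8); n,l,s,ce=cv2.connectedComponentsWithStats(m)
    ct=cv2.findContours((l==l[v,u]).astype(np.uint8),0,1)[0][0]
    q=cv2.boxPoints(cv2.minAreaRect(ct)); W=np.array([ray(c,*p,4)[:2] for p in q]).astype(np.float32)
    e=W[1]-W[0]
    print(name,'c',W.mean(0).round(1),'sides',np.linalg.norm(W[1]-W[0]).round(1),np.linalg.norm(W[2]-W[1]).round(1),'ang',np.degrees(np.arctan2(e[1],e[0])).round(1))
for n,p in (('bottle',(404,158)),('open',(198,268)),('purple',(326,263)),('blue',(467,138)),('stopper',(283,188)),('brass',(216,214)),('magnet',(353,184)),('dish',(421,203))):
    print(n,P[p[1],p[0]].round())
E
```

```text
red [ 39. 147.] h 91.3 xy [697.2 716.6  91.3] d 45.4
red [408. 154.] h 111.6 xy [ 608.9 -226.3  111.6] d 21.0
red [240. 160.] h 41.8 xy [642.9 202.8  41.8] d 25.1
red [483. 177.] h 67.8 xy [ 550.2 -422.9   67.8] d 59.2
red [156. 212.] h 47.8 xy [512.3 418.7  47.8] d 36.6
red [319. 216.] h 58.2 xy [476.5   2.4  58.2] d 48.5
red [ 32. 224.] h 54.8 xy [499.9 728.5  54.8] d 39.0
s c [ 355.  -296.4] sides 54.7 54.3 ang -19.7
m c [433.9 155. ] sides 67.4 65.9 ang -16.7
l c [ 435.1 -155.4] sides 79.5 78.9 ang -19.8
g c [6.389e+02 1.000e-01] sides 89.0 86.4 ang -93.5
bottle [ 602. -218.  100.]
open [367. 324.   5.]
purple [358.  -8.  56.]
blue [ 657. -396.   68.]
stopper [563.  92.  23.]
brass [502. 270.  27.]
magnet [566. -96.   9.]
dish [ 504. -276.    1.]
```

```bash
python3 - <<'E'
import cv2
a=cv2.imread('pics/top0.png')[120:290,130:510]
cv2.imwrite('pics/crop0.png',cv2.resize(a,None,fx=2.1,fy=2.1,interpolation=cv2.INTER_CUBIC))
E
```

```text
(no output)
```

View pics/crop0.png

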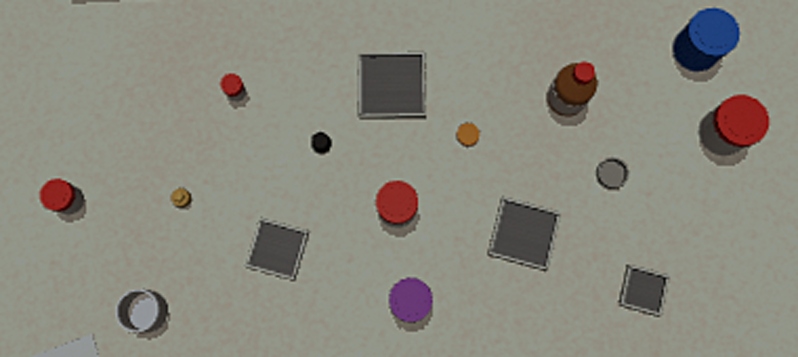

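The enlarged crop shows the four capped jars in rising size at crop (232,85), (57,195), (397,202) and (741,120), with matching trays. The measured lid heights (42/48/58/68 mm) and diameters agree with the list. The purple and blue look-alikes are excluded. I'll square the tool with the world and go above the giant jar first.

```bash
python3 -m inch '[[[0,0,0,0,0,0.16,94],[0,0,0,0,0,0.327,94],[0,0,0,0,0,0.327,94],[0,0,0,0,0,0.327,94]]]' 20
python3 -m inch '[[[0.2,-0.1,0,0,0,0,94],[0.4,-0.2,0,0,0,0,94],[0.6,-0.3,0,0,0,0,94],[0.8,-0.4,0,0,0,0,94],[0.96,-0.5,0,0,0,0,94],[0.96,-0.5,0,0,0,0,94],[0.96,-0.5,0,0,0,0,94]]]'
python3 -m inch '[[[0.2,-0.1,0,0,0,0,94],[0.4,-0.2,0,0,0,0,94],[0.6,-0.3,0,0,0,0,94],[0.8,-0.4,0,0,0,0,94],[0.96,-0.5,0,0,0,0,94],[0.96,-0.5,0,0,0,0,94],[0.96,-0.5,0,0,0,0,94]]]'
python3 - <<'E'
from h import *
c=shot('wrist','w1.png'); o=get_obs(); print(o['tcp_pos'],Ro.from_rotvec(o['tcp_rot']).as_matrix().round(3).tolist(),np.round(o['qpos'],2))
R=np.array(c['R']);print((-R.T@c['t']).round(),R.round(2).tolist())
E
```

```text
t: 0.48
tcp_pos: [165.2, -628.4, 205.2]
tcp_rot: [-3.141, -0.005, 0.001]
contact_force: [0.4, -0.1, 0.9]
finger_gap: 93.8
gripper_force: 0.0
t: 1.07
tcp_pos: [361.9, -525.4, 205.2]
tcp_rot: [-3.14, -0.017, -0.003]
contact_force: [0.4, -0.3, 0.7]
finger_gap: 93.9
gripper_force: 0.0
t: 1.65
tcp_pos: [551.4, -426.8, 204.8]
tcp_rot: [-3.14, -0.009, -0.001]
contact_force: [-0.7, -0.4, 0.6]
finger_gap: 94.0
gripper_force: 0.0
[ 548.22530653 -429.53877336  204.98718153] [[1.0, 0.002, -0.002], [0.002, -1.0, -0.001], [-0.002, 0.001, -1.0]] [ 0.56  0.7   0.12  1.37 -0.08  1.07 -0.88]
[ 620. -426.  384.] [[0.01, -1.0, -0.0], [-0.97, -0.01, 0.24], [-0.24, 0.0, -0.97]]
```

View pics/w1.png

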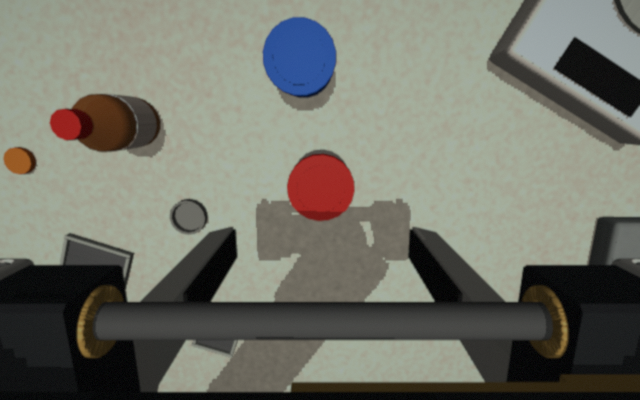

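The wrist view shows the giant red lid at (321,186) between the open fingers, the blue one at (300,56), and the bottle well off to the left at (100,122). Next I'll measure the lid centre.

```bash
cat >> h.py <<'E'
def lid(c,h,near):
    hsv=cv2.cvtColor(c['frame'],cv2.COLOR_RGB2HSV)
    red=(((hsv[...,0]<8)|(hsv[...,0]>172))&(hsv[...,1]>150)&(hsv[...,2]>70)).astype(np.uint8)
    out=[]
    for ct in cv2.findContours(red,0,1)[0]:
        if cv2.contourArea(ct)<150: continue
        W=np.array([ray(c,*p[0],h)[:2] for p in ct]).astype(np.float32)
        (x,y),r=cv2.minEnclosingCircle(W)
        m=cv2.moments(W.reshape(-1,1,2)); xy=(m['m10']/m['m00'],m['m01']/m['m00'])
        if np.hypot(x-near[0],y-near[1])<60: out.append((np.round((x,y),1),round(2*r,1),np.round(xy,1)))
    return out
def go(x,y,z):
    o=get_obs(); d=(np.array([x,y,z])-o['tcp_pos'])@Ro.from_rotvec(o['tcp_rot']).as_matrix()
    return 'units',(d/200).round(3),'at',o['tcp_pos'].round(1)
E
python3 - <<'E'
from h import *
print(lid(shot('wrist'),66,(550,-423)),go(550,-423,30))
E
```

```text
[(array([ 553.2, -423.9]), 63.3, array([ 553. , -424.1]))] ('units', array([ 0.02 , -0.043,  0.876]), 'at', array([ 546.4, -431.2,  205.2]))
```

```bash
python3 -m inch '[[[0.02,-0.024,0.18,0,0,0,94],[0.02,-0.024,0.36,0,0,0,94],[0.02,-0.024,0.54,0,0,0,94],[0.02,-0.024,0.7,0,0,0,94],[0.02,-0.024,0.82,0,0,0,94],[0.02,-0.024,0.87,0,0,0,94],[0.02,-0.024,0.87,0,0,0,94]]]' 20
python3 -m inch '[[[0,0,0,0,0,0,60],[0,0,0,0,0,0,50],[0,0,0,0,0,0,50],[0,0,0,0,0,0,50],[0,0,0,0,0,0,50],[0,0,0,0,0,0,50],[0,0,0,0,0,0,50],[0,0,0,0,0,0,50]]]' 20
```

```text
t: 2.33
tcp_pos: [548.7, -425.5, 29.1]
tcp_rot: [-3.14, 0.006, 0.008]
contact_force: [0.1, 0.6, 0.7]
finger_gap: 94.0
gripper_force: 0.0
t: 3.0
tcp_pos: [553.8, -424.5, 32.9]
tcp_rot: [3.14, 0.0, 0.002]
contact_force: [-0.4, 0.4, 6.8]
finger_gap: 64.0
gripper_force: 20.0
```

```bash
python3 -m inch '[[[0,0,-0.06,0,0,0,50],[0,0,-0.18,0,0,0,50],[0,0,-0.34,0,0,0,50],[0,0,-0.5,0,0,0,50],[0,0,-0.66,0,0,0,50],[0,0,-0.8,0,0,0,50],[0,0,-0.87,0,0,0,50],[0,0,-0.87,0,0,0,50]]]' 20
python3 -m inch '[[[0,-0.06,0,0,0,0,50],[0.02,-0.18,0,0,0,0,50],[0.04,-0.33,0,0,0,0,50],[0.07,-0.48,0,0,0,0,50],[0.1,-0.63,0,0,0,0,50],[0.12,-0.78,0,0,0,0,50],[0.15,-0.93,0,0,0,0,50],[0.16,-1,0,0,0,0,50]]]'
python3 -m inch '[[[0.02,-0.15,0,0,0,0,50],[0.06,-0.3,0,0,0,0,50],[0.1,-0.45,0,0,0,0,50],[0.14,-0.6,0,0,0,0,50],[0.17,-0.7,0,0,0,0,50],[0.19,-0.78,0,0,0,0,50],[0.19,-0.8,0,0,0,0,50],[0.19,-0.8,0,0,0,0,50]]]'
python3 - <<'E'
from h import *
c=shot('wrist','w2.png'); print(lid(c,205-30+66,(620,-70)))
E
```

```text
t: 3.67
tcp_pos: [554.9, -425.2, 210.2]
tcp_rot: [3.137, 0.0, 0.009]
contact_force: [0.4, 0.5, -2.6]
finger_gap: 63.8
gripper_force: 20.0
t: 4.33
tcp_pos: [584.7, -216.4, 203.2]
tcp_rot: [-3.136, -0.01, 0.006]
contact_force: [0.8, 0.7, -2.3]
finger_gap: 63.6
gripper_force: 20.0
t: 5.0
tcp_pos: [622.1, -62.5, 204.2]
tcp_rot: [-3.141, -0.004, 0.004]
contact_force: [-0.4, -0.6, -2.6]
finger_gap: 63.6
gripper_force: 20.0
[(array([623.3, -58.8]), 68.2, array([629.2, -61.7]))]
```

View pics/w2.png

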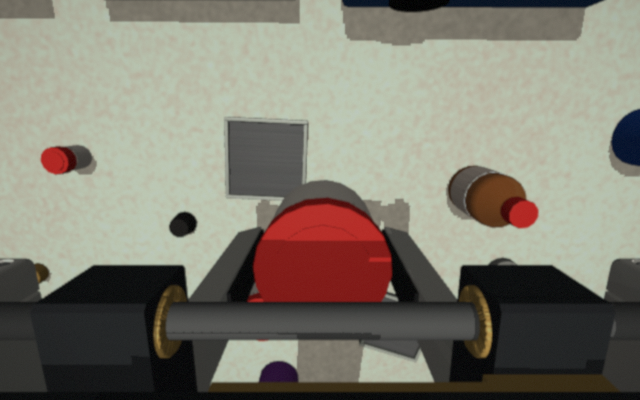

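The giant jar is held upright. The tray's outer rim corners are at (226,117), (308,121), (305,199) and (226,197), and the bottle stands at (490,198).

```bash
python3 - <<'E'
from h import *
c=shot('wrist')
q=[(226,117),(308,121),(305,199),(226,197)]
W=np.array([ray(c,*p,9)[:2] for p in q]); print(W.round(),W.mean(0).round(1),[np.linalg.norm(W[i]-W[i-1]).round() for i in range(4)])
print(go(*W.mean(0),36)); print('small',lid(c,40,(643,203)))
E
```

```text
[[687.  37.]
 [683. -49.]
 [598. -45.]
 [601.  43.]] [642.3  -3.6] [np.float64(86.0), np.float64(86.0), np.float64(85.0), np.float64(88.0)]
('units', array([ 0.102, -0.313,  0.843]), 'at', array([622.1, -65.9, 204.8]))
small [(array([646.6, 201.2]), 32.0, array([645.5, 202.8]))]
```

```bash
python3 -m inch '[[[0.05,-0.12,0,0,0,0,50],[0.093,-0.24,0,0,0,0,50],[0.093,-0.305,0.05,0,0,0,50],[0.093,-0.305,0.2,0,0,0,50],[0.093,-0.305,0.36,0,0,0,50],[0.093,-0.305,0.52,0,0,0,50],[0.093,-0.305,0.66,0,0,0,50],[0.093,-0.305,0.76,0,0,0,50],[0.093,-0.305,0.8,0,0,0,50],[0.093,-0.305,0.8,0,0,0,50]]]'
python3 -m inch '[[[0,0,0.015,0,0,0,50],[0,0,0.03,0,0,0,50],[0,0,0.045,0,0,0,50],[0,0,0.045,0,0,0,50],[0,0,0.045,0,0,0,50]]]'
```

```text
t: 5.93
tcp_pos: [639.1, -4.6, 42.8]
tcp_rot: [3.14, -0.002, -0.008]
contact_force: [0.2, 0.4, -2.1]
finger_gap: 63.7
gripper_force: 20.0
t: 6.35
tcp_pos: [642.1, -2.9, 37.2]
tcp_rot: [-3.142, -0.0, -0.002]
contact_force: [-0.1, 0.0, -2.7]
finger_gap: 63.5
gripper_force: 20.0
```

```bash
python3 -m inch '[[[0,0,0.006,0,0,0,50],[0,0,0.006,0,0,0,50]]]'
python3 -m inch '[[[0,0,0,0,0,0,70],[0,0,0,0,0,0,84],[0,0,0,0,0,0,84],[0,0,0,0,0,0,84],[0,0,0,0,0,0,84],[0,0,0,0,0,0,84]]]'
python3 -m inch '[[[0,0,-0.1,0,0,0,84],[0,0,-0.25,0,0,0,84],[0,0,-0.42,0,0,0,84],[0,0,-0.6,0,0,0,84],[0,0,-0.78,0,0,0,84],[0,0,-0.85,0,0,0,84],[0,0,-0.85,0,0,0,84]]]'
python3 - <<'E'
from h import *
c=shot('wrist','w3.png'); print(lid(c,70,(642,-3)))
c=shot('top'); print(lid(c,70,(642,-3)))
E
```

```text
t: 6.52
tcp_pos: [642.3, -2.9, 36.9]
tcp_rot: [-3.142, -0.0, -0.002]
contact_force: [-1.7, 0.5, 4.7]
finger_gap: 63.6
gripper_force: 20.0
t: 7.02
tcp_pos: [641.8, -2.9, 35.2]
tcp_rot: [-3.142, 0.0, 0.0]
contact_force: [-0.3, 0.2, -0.3]
finger_gap: 84.0
gripper_force: 0.0
t: 7.6
tcp_pos: [644.7, -3.1, 210.0]
tcp_rot: [-3.141, 0.0, -0.014]
contact_force: [0.5, 0.0, 0.5]
finger_gap: 83.6
gripper_force: 0.0
[(array([641.4,  -1.9]), 64.0, array([641.6,  -2.1]))]
[]
```

View pics/w3.png

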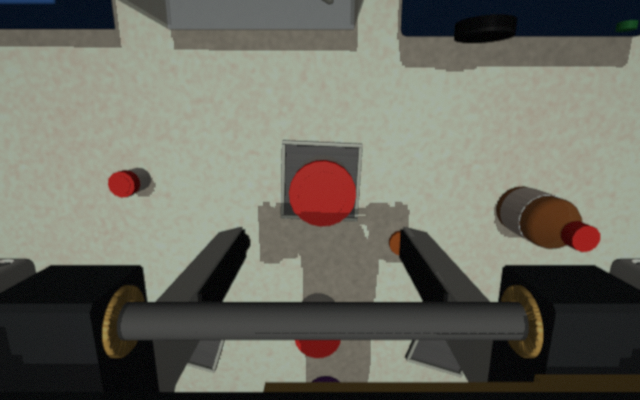

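The giant jar sits in its tray (lid at (322,193), within 2 mm of the target). Next is the small jar at (124,183).

```bash
python3 -m inch '[[[0,-0.1,0,0,0,0,70],[0,-0.25,0,0,0,0,70],[0.01,-0.4,0,0,0,0,70],[0.01,-0.55,0,0,0,0,70],[0.02,-0.7,0,0,0,0,70],[0.02,-0.85,0,0,0,0,70],[0.02,-0.96,0,0,0,0,70],[0.02,-1,0,0,0,0,70],[0.02,-1,0,0,0,0,70]]]' 12
python3 - <<'E'
from h import *
c=shot('wrist'); print(lid(c,40,(645,203)),go(645,203,12))
c=shot('wrist'); print(lid(c,40,(645,203)),go(645,203,12))
E
```

```text
t: 8.45
tcp_pos: [644.1, 199.8, 202.9]
tcp_rot: [-3.141, -0.007, 0.006]
contact_force: [-0.3, 0.0, 0.5]
finger_gap: 69.9
gripper_force: 0.0
[(array([645.8, 204.3]), 27.2, array([645.7, 204.3]))] ('units', array([ 0.004, -0.033,  0.957]), 'at', array([644.8, 196.8, 203.5]))
[(array([645.7, 204.2]), 27.2, array([645.7, 204.1]))] ('units', array([ 0.   , -0.043,  0.96 ]), 'at', array([645.4, 194.9, 204. ]))
```

```bash
python3 -m inch '[[[0,-0.036,0.1,0,0,0,70],[0,-0.036,0.28,0,0,0,70],[0,-0.036,0.46,0,0,0,70],[0,-0.036,0.64,0,0,0,70],[0,-0.036,0.8,0,0,0,70],[0,-0.036,0.91,0,0,0,70],[0,-0.036,0.965,0,0,0,70],[0,-0.036,0.965,0,0,0,70],[0,-0.036,0.965,0,0,0,70]]]' 12
python3 -m inch '[[[0,0,0,0,0,0,40],[0,0,0,0,0,0,20],[0,0,0,0,0,0,15],[0,0,0,0,0,0,15],[0,0,0,0,0,0,15],[0,0,0,0,0,0,15],[0,0,0,0,0,0,15],[0,0,0,0,0,0,15]]]' 12
python3 -m inch '[[[0,0,-0.06,0,0,0,15],[0,0,-0.18,0,0,0,15],[0,0,-0.34,0,0,0,15],[0,0,-0.5,0,0,0,15],[0,0,-0.66,0,0,0,15],[0,0,-0.82,0,0,0,15],[0,0,-0.94,0,0,0,15],[0,0,-0.965,0,0,0,15],[0,0,-0.965,0,0,0,15]]]'
```

```text
t: 9.3
tcp_pos: [646.5, 202.5, 12.7]
tcp_rot: [3.141, -0.003, 0.001]
contact_force: [0.1, 1.5, 0.3]
finger_gap: 70.0
gripper_force: 0.0
t: 9.97
tcp_pos: [645.8, 204.3, 12.5]
tcp_rot: [-3.142, -0.0, -0.0]
contact_force: [-0.7, -0.0, 1.5]
finger_gap: 27.7
gripper_force: 12.0
t: 10.72
tcp_pos: [647.0, 204.6, 208.0]
tcp_rot: [-3.14, 0.0, -0.007]
contact_force: [-0.1, -0.2, -0.4]
finger_gap: 27.7
gripper_force: 12.0
```

```bash
python3 -m inch '[[[-0.05,0.08,0,0,0,0,15],[-0.14,0.21,0,0,0,0,15],[-0.23,0.35,0,0,0,0,15],[-0.32,0.5,0,0,0,0,15],[-0.41,0.64,0,0,0,0,15],[-0.5,0.78,0,0,0,0,15],[-0.53,0.82,0,0,0,0,15]]]' 12
python3 -m inch '[[[-0.08,0.13,0,0,0,0,15],[-0.17,0.27,0,0,0,0,15],[-0.26,0.41,0,0,0,0,15],[-0.35,0.55,0,0,0,0,15],[-0.44,0.69,0,0,0,0,15],[-0.53,0.82,0,0,0,0,15]]]'
python3 -m inch '[[[-0.08,0.13,0,0,0,0,15],[-0.17,0.27,0,0,0,0,15],[-0.26,0.41,0,0,0,0,15],[-0.35,0.55,0,0,0,0,15],[-0.44,0.69,0,0,0,0,15],[-0.5,0.78,0,0,0,0,15],[-0.53,0.82,0,0,0,0,15],[-0.53,0.82,0,0,0,0,15],[-0.53,0.82,0,0,0,0,15]]]'
python3 - <<'E'
from h import *
c=shot('wrist','w4.png');o=get_obs();print(o['tcp_pos'],np.round(o['qpos'],2))
E
```

```text
t: 11.3
tcp_pos: [535.2, 34.6, 203.6]
tcp_rot: [3.138, -0.009, -0.01]
contact_force: [-0.2, -1.6, -0.2]
finger_gap: 27.6
gripper_force: 12.0
t: 11.8
tcp_pos: [431.8, -124.5, 204.1]
tcp_rot: [-3.141, -0.0, 0.004]
contact_force: [0.6, -0.1, 0.2]
finger_gap: 27.9
gripper_force: 12.0
t: 12.55
tcp_pos: [327.9, -286.6, 204.6]
tcp_rot: [-3.14, -0.0, 0.001]
contact_force: [0.5, -0.1, -1.2]
finger_gap: 27.3
gripper_force: 12.0
[ 328.47666577 -286.11055791  204.7429178 ] [ 0.51  0.33  0.19  2.09 -0.09  0.73 -0.81]
```

View pics/w4.png

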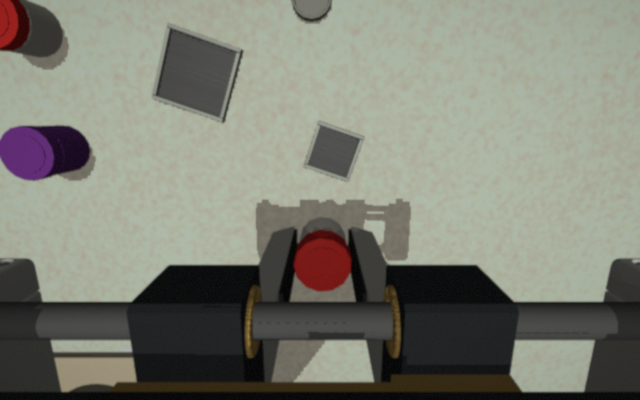

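The small tray's outer corners are at (319,121), (364,136), (349,182) and (304,165). The large tray's are at (169,24), (243,50), (225,122) and (153,97).

```bash
python3 - <<'E'
from h import *
c=shot('wrist')
for q in ([(319,121),(364,136),(349,182),(304,165)],[(169,24),(243,50),(225,122),(153,97)]):
    W=np.array([ray(c,*p,9)[:2] for p in q]); print(W.mean(0).round(1),[np.linalg.norm(W[i]-W[i-1]).round() for i in range(4)])
print('large',lid(c,56,(476,2)),get_obs()['tcp_pos'])
E
```

```text
[ 357.9 -297.6] [np.float64(49.0), np.float64(50.0), np.float64(52.0), np.float64(53.0)]
[ 436.2 -157.5] [np.float64(73.0), np.float64(76.0), np.float64(74.0), np.float64(77.0)]
large [(array([471.9, -10.7]), 42.5, array([473., -13.]))] [ 328.7386499  -285.99945565  204.87392872]
```

```bash
python3 -m inch '[[[0.1,0.03,0,0,0,0,15],[0.147,0.05,0.05,0,0,0,15],[0.147,0.05,0.2,0,0,0,15],[0.147,0.05,0.36,0,0,0,15],[0.147,0.05,0.52,0,0,0,15],[0.147,0.05,0.68,0,0,0,15],[0.147,0.05,0.8,0,0,0,15],[0.147,0.05,0.88,0,0,0,15],[0.147,0.05,0.9,0,0,0,15],[0.147,0.05,0.9,0,0,0,15]]]'
python3 -m inch '[[[0,0,0.015,0,0,0,15],[0,0,0.03,0,0,0,15],[0,0,0.045,0,0,0,15],[0,0,0.048,0,0,0,15],[0,0,0.048,0,0,0,15]]]'
```

```text
t: 13.48
tcp_pos: [357.4, -296.0, 24.3]
tcp_rot: [-3.139, -0.003, 0.002]
contact_force: [0.2, -0.1, -0.7]
finger_gap: 27.4
gripper_force: 12.0
t: 13.9
tcp_pos: [357.9, -298.0, 16.4]
tcp_rot: [3.141, 0.0, 0.003]
contact_force: [1.4, 0.1, 2.2]
finger_gap: 28.0
gripper_force: 12.0
```

```bash
python3 -m inch '[[[0,0,0,0,0,0,40],[0,0,0,0,0,0,50],[0,0,0,0,0,0,50],[0,0,0,0,0,0,50],[0,0,0,0,0,0,50]]]'
python3 -m inch '[[[0,0,-0.1,0,0,0,50],[0,0,-0.25,0,0,0,50],[0,0,-0.42,0,0,0,50],[0,0,-0.6,0,0,0,50],[0,0,-0.78,0,0,0,50],[0,0,-0.92,0,0,0,50],[0,0,-0.95,0,0,0,50],[0,0,-0.95,0,0,0,50]]]'
python3 - <<'E'
from h import *
c=shot('wrist','w5.png'); print(lid(c,44,(358,-297)))
E
python3 -m inch '[[[0.04,-0.1,0,0,0,0,90],[0.1,-0.25,0,0,0,0,90],[0.16,-0.4,0,0,0,0,90],[0.22,-0.55,0,0,0,0,90],[0.28,-0.7,0,0,0,0,90],[0.3,-0.75,0,0,0,0,90]]]'
python3 -m inch '[[[0.06,-0.15,0,0,0,0,90],[0.12,-0.3,0,0,0,0,90],[0.18,-0.45,0,0,0,0,90],[0.24,-0.6,0,0,0,0,90],[0.29,-0.71,0,0,0,0,90],[0.3,-0.75,0,0,0,0,90],[0.3,-0.75,0,0,0,0,90],[0.3,-0.75,0,0,0,0,90]]]'
python3 - <<'E'
from h import *
c=shot('wrist','w6.png'); print(lid(c,56,(476,2)),go(476,2,22))
E
```

```text
t: 14.32
tcp_pos: [357.1, -297.7, 15.7]
tcp_rot: [-3.142, 0.0, 0.0]
contact_force: [-0.2, -0.8, -0.5]
finger_gap: 49.9
gripper_force: 0.0
t: 14.98
tcp_pos: [358.2, -298.5, 207.5]
tcp_rot: [3.139, 0.0, 0.006]
contact_force: [0.3, 0.4, -0.9]
finger_gap: 49.8
gripper_force: 0.0
[(array([ 357.4, -297.4]), 28.1, array([ 357.5, -297.3]))]
t: 15.53
tcp_pos: [417.2, -142.6, 203.5]
tcp_rot: [-3.138, -0.009, 0.006]
contact_force: [-0.3, 0.1, -0.3]
finger_gap: 86.5
gripper_force: 0.0
t: 16.2
tcp_pos: [475.7, 1.3, 204.3]
tcp_rot: [3.141, -0.0, -0.005]
contact_force: [0.3, -0.8, -0.3]
finger_gap: 90.1
gripper_force: 0.0
[(array([479.,   3.]), 51.6, array([478.9,   3.1]))] ('units', array([ 0.004, -0.009,  0.914]), 'at', array([475.8,   0.5, 204.7]))
```

View pics/w5.png

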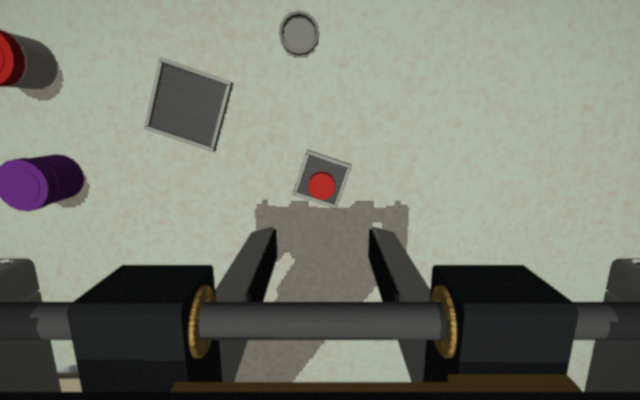

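View pics/w6.png

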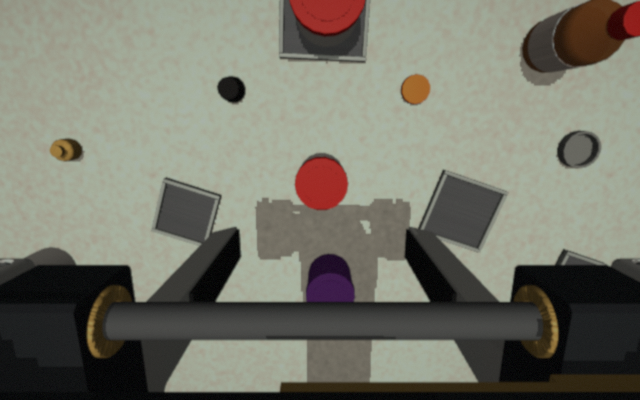

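The small jar stands in its tray (lid at (322,186)), and the large red lid at (321,183) is centred between the fingers, with the purple one behind at (329,290). Now grasping the large jar.

```bash
python3 -m inch '[[[0.016,-0.012,0.1,0,0,0,90],[0.016,-0.012,0.26,0,0,0,90],[0.016,-0.012,0.42,0,0,0,90],[0.016,-0.012,0.58,0,0,0,90],[0.016,-0.012,0.74,0,0,0,90],[0.016,-0.012,0.86,0,0,0,90],[0.016,-0.012,0.91,0,0,0,90],[0.016,-0.012,0.91,0,0,0,90],[0.016,-0.012,0.91,0,0,0,90]]]' 16
python3 -m inch '[[[0,0,0,0,0,0,60],[0,0,0,0,0,0,40],[0,0,0,0,0,0,38],[0,0,0,0,0,0,38],[0,0,0,0,0,0,38],[0,0,0,0,0,0,38],[0,0,0,0,0,0,38],[0,0,0,0,0,0,38]]]' 16
python3 -m inch '[[[0,0,-0.06,0,0,0,38],[0,0,-0.18,0,0,0,38],[0,0,-0.34,0,0,0,38],[0,0,-0.5,0,0,0,38],[0,0,-0.66,0,0,0,38],[0,0,-0.8,0,0,0,38],[0,0,-0.89,0,0,0,38],[0,0,-0.91,0,0,0,38],[0,0,-0.91,0,0,0,38]]]'
python3 -m inch '[[[-0.02,0.06,0,0,0,0,38],[-0.05,0.18,0,0,0,0,38],[-0.09,0.33,0,0,0,0,38],[-0.13,0.48,0,0,0,0,38],[-0.17,0.63,0,0,0,0,38],[-0.2,0.75,0,0,0,0,38],[-0.21,0.8,0,0,0,0,38],[-0.21,0.8,0,0,0,0,38],[-0.21,0.8,0,0,0,0,38]]]'
python3 - <<'E'
from h import *
print(go(436.5,-157,26))
E
```

```text
t: 17.0
tcp_pos: [480.2, 3.4, 24.0]
tcp_rot: [3.141, -0.003, -0.001]
contact_force: [-0.2, -0.4, -0.1]
finger_gap: 90.0
gripper_force: 0.0
t: 17.67
tcp_pos: [480.6, 4.5, 24.1]
tcp_rot: [3.141, -0.0, 0.001]
contact_force: [-0.2, -0.8, 5.4]
finger_gap: 51.9
gripper_force: 16.0
t: 18.42
tcp_pos: [480.8, 4.9, 206.3]
tcp_rot: [-3.141, -0.0, -0.003]
contact_force: [-1.0, 0.4, -2.2]
finger_gap: 51.9
gripper_force: 16.0
t: 19.17
tcp_pos: [437.9, -154.3, 204.5]
tcp_rot: [-3.14, 0.001, 0.003]
contact_force: [-0.2, 0.4, -0.9]
finger_gap: 52.1
gripper_force: 16.0
('units', array([-0.005,  0.015,  0.893]), 'at', array([ 437.9, -154.3,  204.5]))
```

```bash
python3 -m inch '[[[-0.004,0.011,0.05,0,0,0,38],[-0.004,0.011,0.2,0,0,0,38],[-0.004,0.011,0.36,0,0,0,38],[-0.004,0.011,0.52,0,0,0,38],[-0.004,0.011,0.68,0,0,0,38],[-0.004,0.011,0.79,0,0,0,38],[-0.004,0.011,0.84,0,0,0,38],[-0.004,0.011,0.85,0,0,0,38],[-0.004,0.011,0.85,0,0,0,38]]]'
python3 -m inch '[[[0,0,0.015,0,0,0,38],[0,0,0.03,0,0,0,38],[0,0,0.04,0,0,0,38],[0,0,0.043,0,0,0,38],[0,0,0.043,0,0,0,38]]]'
```

```text
t: 19.92
tcp_pos: [437.9, -156.3, 35.4]
tcp_rot: [-3.141, -0.003, 0.001]
contact_force: [-0.0, 0.7, -0.3]
finger_gap: 51.8
gripper_force: 16.0
t: 20.33
tcp_pos: [438.3, -157.6, 28.0]
tcp_rot: [3.141, -0.0, 0.003]
contact_force: [0.6, 0.6, 4.6]
finger_gap: 51.9
gripper_force: 16.0
```

```bash
python3 -m inch '[[[0,0,0,0,0,0,60],[0,0,0,0,0,0,74],[0,0,0,0,0,0,74],[0,0,0,0,0,0,74],[0,0,0,0,0,0,74]]]'
python3 -m inch '[[[0,0,-0.1,0,0,0,74],[0,0,-0.25,0,0,0,74],[0,0,-0.42,0,0,0,74],[0,0,-0.6,0,0,0,74],[0,0,-0.78,0,0,0,74],[0,0,-0.87,0,0,0,74],[0,0,-0.89,0,0,0,74],[0,0,-0.89,0,0,0,74]]]'
python3 - <<'E'
from h import *
c=shot('wrist','w7.png'); print(lid(c,60,(437,-157)))
E
python3 -m inch '[[[0.01,-0.1,0,0,0,0,80],[0.03,-0.25,0,0,0,0,80],[0.05,-0.4,0,0,0,0,80],[0.07,-0.55,0,0,0,0,80],[0.09,-0.7,0,0,0,0,80],[0.11,-0.85,0,0,0,0,80],[0.13,-0.96,0,0,0,0,80]]]'
python3 -m inch '[[[0.02,-0.15,0,0,0,0,80],[0.04,-0.3,0,0,0,0,80],[0.06,-0.45,0,0,0,0,80],[0.08,-0.6,0,0,0,0,80],[0.1,-0.75,0,0,0,0,80],[0.12,-0.9,0,0,0,0,80],[0.13,-0.96,0,0,0,0,80]]]'
python3 -m inch '[[[0.02,-0.15,0,0,0,0,80],[0.04,-0.3,0,0,0,0,80],[0.06,-0.45,0,0,0,0,80],[0.08,-0.6,0,0,0,0,80],[0.1,-0.75,0,0,0,0,80],[0.12,-0.9,0,0,0,0,80],[0.13,-0.96,0,0,0,0,80],[0.13,-0.96,0,0,0,0,80],[0.13,-0.96,0,0,0,0,80]]]'
python3 - <<'E'
from h import *
c=shot('wrist'); print(lid(c,46,(514,419)),go(514,419,15))
c=shot('wrist'); o=get_obs(); print(lid(c,46,(514,419)),go(514,419,15),o['qpos'].round(2))
E
```

```text
t: 20.75
tcp_pos: [437.5, -157.5, 27.1]
tcp_rot: [3.142, -0.0, 0.0]
contact_force: [0.4, 0.6, 0.4]
finger_gap: 73.7
gripper_force: 0.0
t: 21.42
tcp_pos: [438.2, -157.7, 206.1]
tcp_rot: [3.141, 0.0, 0.004]
contact_force: [-0.0, -0.1, -0.0]
finger_gap: 73.9
gripper_force: 0.0
[(array([ 436.6, -157.2]), 52.1, array([ 436.6, -156.9]))]
t: 22.05
tcp_pos: [462.0, 37.2, 203.0]
tcp_rot: [-3.141, -0.003, 0.007]
contact_force: [0.1, -0.6, 0.2]
finger_gap: 80.0
gripper_force: 0.0
t: 22.63
tcp_pos: [488.1, 231.0, 202.6]
tcp_rot: [-3.141, -0.008, 0.005]
contact_force: [0.2, -0.6, -0.1]
finger_gap: 80.2
gripper_force: 0.0
t: 23.38
tcp_pos: [515.0, 416.8, 202.9]
tcp_rot: [3.138, -0.0, -0.004]
contact_force: [0.3, -0.4, -0.2]
finger_gap: 80.1
gripper_force: 0.0
[(array([514.3, 420.2]), 39.9, array([514.3, 420.3]))] ('units', array([-0.006, -0.019,  0.943]), 'at', array([515.5, 415.8, 203.5]))
[(array([514.4, 420.2]), 39.6, array([514.3, 420.3]))] ('units', array([-0.008, -0.02 ,  0.945]), 'at', array([515.8, 415.5, 204.1])) [-0.8   0.65  0.14  1.48 -0.1   1.02 -2.21]
```

View pics/w7.png

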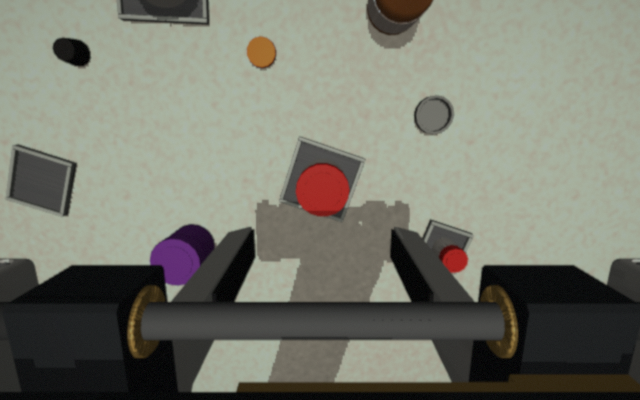

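The large jar is in its tray (lid at (323,189)). Now the medium jar.

```bash
python3 -m inch '[[[-0.005,-0.016,0.1,0,0,0,80],[-0.005,-0.016,0.26,0,0,0,80],[-0.005,-0.016,0.42,0,0,0,80],[-0.005,-0.016,0.58,0,0,0,80],[-0.005,-0.016,0.74,0,0,0,80],[-0.005,-0.016,0.87,0,0,0,80],[-0.005,-0.016,0.94,0,0,0,80],[-0.005,-0.016,0.94,0,0,0,80],[-0.005,-0.016,0.94,0,0,0,80]]]' 14
python3 -m inch '[[[0,0,0,0,0,0,50],[0,0,0,0,0,0,30],[0,0,0,0,0,0,28],[0,0,0,0,0,0,28],[0,0,0,0,0,0,28],[0,0,0,0,0,0,28],[0,0,0,0,0,0,28],[0,0,0,0,0,0,28]]]' 14
python3 -m inch '[[[0,0,-0.06,0,0,0,28],[0,0,-0.18,0,0,0,28],[0,0,-0.34,0,0,0,28],[0,0,-0.5,0,0,0,28],[0,0,-0.66,0,0,0,28],[0,0,-0.82,0,0,0,28],[0,0,-0.92,0,0,0,28],[0,0,-0.94,0,0,0,28],[0,0,-0.94,0,0,0,28]]]'
python3 -m inch '[[[-0.03,0.07,0,0,0,0,28],[-0.08,0.2,0,0,0,0,28],[-0.14,0.35,0,0,0,0,28],[-0.2,0.5,0,0,0,0,28],[-0.25,0.63,0,0,0,0,28],[-0.26,0.66,0,0,0,0,28]]]'
python3 -m inch '[[[-0.05,0.13,0,0,0,0,28],[-0.11,0.28,0,0,0,0,28],[-0.17,0.43,0,0,0,0,28],[-0.22,0.56,0,0,0,0,28],[-0.26,0.65,0,0,0,0,28],[-0.26,0.66,0,0,0,0,28],[-0.26,0.66,0,0,0,0,28],[-0.26,0.66,0,0,0,0,28]]]'
python3 - <<'E'
from h import *
c=shot('wrist','w8.png'); print(go(436,153.5,19))
E
```

```text
t: 24.23
tcp_pos: [515.1, 420.6, 17.3]
tcp_rot: [3.141, -0.002, -0.0]
contact_force: [-0.3, 0.5, 0.1]
finger_gap: 80.1
gripper_force: 0.0
t: 24.9
tcp_pos: [514.7, 421.6, 17.4]
tcp_rot: [3.141, -0.0, 0.0]
contact_force: [-1.2, -0.6, 3.0]
finger_gap: 39.7
gripper_force: 14.0
t: 25.65
tcp_pos: [515.2, 422.3, 206.9]
tcp_rot: [-3.139, 0.0, -0.004]
contact_force: [-1.2, 0.5, -1.0]
finger_gap: 39.8
gripper_force: 14.0
t: 26.15
tcp_pos: [459.6, 283.5, 203.1]
tcp_rot: [3.136, -0.007, -0.009]
contact_force: [0.2, -1.5, -0.1]
finger_gap: 39.7
gripper_force: 14.0
t: 26.82
tcp_pos: [411.0, 158.8, 204.6]
tcp_rot: [-3.141, -0.001, 0.0]
contact_force: [0.8, 0.6, -0.3]
finger_gap: 39.7
gripper_force: 14.0
('units', array([0.125, 0.029, 0.928]), 'at', array([411. , 159.1, 204.6]))
```

View pics/w8.png

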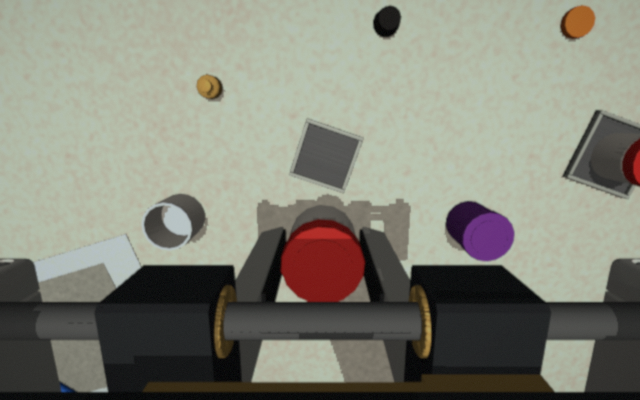

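The medium jar is held upright, and the tray's outer corners are at (306,119), (364,136), (346,193) and (290,175). The open jar (175,222) stands untouched.

```bash
python3 - <<'E'
from h import *
c=shot('wrist'); W=np.array([ray(c,*p,9)[:2] for p in [(306,119),(364,136),(346,193),(290,175)]])
print(W.mean(0).round(1),[np.linalg.norm(W[i]-W[i-1]).round() for i in range(4)],go(*W.mean(0),21))
E
```

```text
[435.3 155.4] [np.float64(62.0), np.float64(64.0), np.float64(65.0), np.float64(65.0)] ('units', array([0.121, 0.019, 0.918]), 'at', array([411. , 159.2, 204.7]))
```

```bash
python3 -m inch '[[[0.08,0.015,0,0,0,0,28],[0.121,0.019,0.05,0,0,0,28],[0.121,0.019,0.2,0,0,0,28],[0.121,0.019,0.36,0,0,0,28],[0.121,0.019,0.52,0,0,0,28],[0.121,0.019,0.68,0,0,0,28],[0.121,0.019,0.8,0,0,0,28],[0.121,0.019,0.87,0,0,0,28],[0.121,0.019,0.88,0,0,0,28],[0.121,0.019,0.88,0,0,0,28]]]'
python3 -m inch '[[[0,0,0.015,0,0,0,28],[0,0,0.03,0,0,0,28],[0,0,0.04,0,0,0,28],[0,0,0.043,0,0,0,28],[0,0,0.043,0,0,0,28]]]'
```

```text
t: 27.75
tcp_pos: [434.4, 154.6, 28.0]
tcp_rot: [3.141, 0.002, -0.003]
contact_force: [0.9, -0.0, -0.7]
finger_gap: 39.8
gripper_force: 14.0
t: 28.17
tcp_pos: [435.4, 154.3, 21.3]
tcp_rot: [-3.141, -0.0, -0.003]
contact_force: [-0.9, 1.4, 2.8]
finger_gap: 39.7
gripper_force: 14.0
```

In contact with the floor. I'll release, rise, and check.

```bash
python3 -m inch '[[[0,0,0,0,0,0,50],[0,0,0,0,0,0,62],[0,0,0,0,0,0,62],[0,0,0,0,0,0,62],[0,0,0,0,0,0,62]]]'
python3 -m inch '[[[0,0,-0.1,0,0,0,62],[0,0,-0.25,0,0,0,62],[0,0,-0.42,0,0,0,62],[0,0,-0.6,0,0,0,62],[0,0,-0.78,0,0,0,62],[0,0,-0.9,0,0,0,62],[0,0,-0.92,0,0,0,62],[0,0,-0.92,0,0,0,62]]]'
python3 - <<'E'
from h import *
print(lid(shot('wrist'),50,(435,155)))
E
python3 -m inch '[[[-0.1,-0.15,0,0,0,0,62],[-0.2,-0.3,0,0,0,0,62],[-0.3,-0.45,0,0,0,0,62],[-0.4,-0.6,0,0,0,0,62],[-0.4,-0.8,0,0,0,0,62],[-0.4,-1,0,0,0,0,62],[-0.4,-1,0,0,0,0,62],[-0.4,-1,0,0,0,0,62]]]'
python3 - <<'E'
from h import *
c=shot('top','top9.png')
for h,p in ((44,(357,-297)),(50,(435,155)),(60,(437,-157)),(70,(642,-3))): print(lid(c,h,p))
cv2.imwrite('pics/top9c.png',cv2.resize(cv2.imread('pics/top9.png')[120:300,130:510],None,fx=2.1,fy=2.1,interpolation=2))
E
```

```text
t: 28.58
tcp_pos: [434.7, 153.8, 20.5]
tcp_rot: [3.142, -0.0, 0.0]
contact_force: [1.0, 0.2, -0.8]
finger_gap: 61.7
gripper_force: 0.0
t: 29.25
tcp_pos: [435.7, 154.4, 205.9]
tcp_rot: [-3.14, -0.0, -0.005]
contact_force: [0.1, 0.3, -0.5]
finger_gap: 62.1
gripper_force: 0.0
[(array([434.9, 154.8]), 40.0, array([434.9, 154.9]))]
t: 29.97
tcp_pos: [353.1, 355.1, 202.1]
tcp_rot: [3.139, 0.007, -0.004]
contact_force: [1.0, -0.2, -1.0]
finger_gap: 62.5
gripper_force: 0.0
[]
[(array([433.6, 154. ]), 40.3, array([433.3, 154.3]))]
[(array([ 434.6, -156.3]), 52.1, array([ 434.5, -156.6]))]
[(array([639.1,  -3. ]), 64.1, array([639.2,  -2.7]))]
```

View pics/top9c.png

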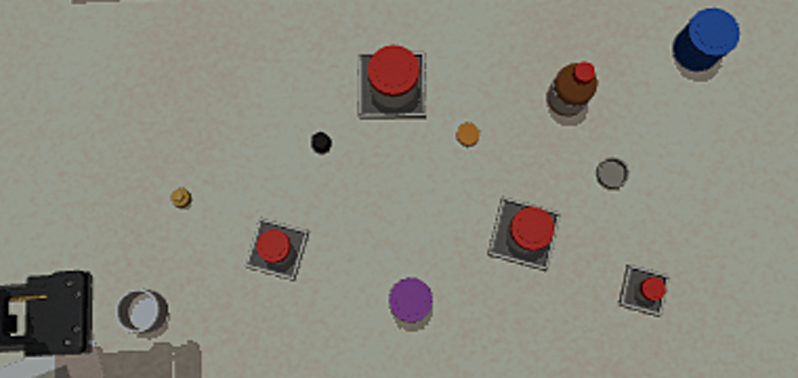

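All four jars stand in their trays, with lids at crop (393,70), (273,245), (533,229) and (653,289). The bottle and the open jar are unmoved and the robot is clear.

```bash
python3 -c "from cell import finish_job; print(finish_job())"
```

```text
the job is handed in; nothing more can be done
None
```

All four capped jars stand in the trays of their size, each within about 3 mm of centre by the camera measurements. The open jar and brown bottle were left untouched, and the job was handed in after about 30 s of robot time (the hand-in returned no verdict).

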